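# Unlock the child-safe medicine box and hold its lid half open

### The job

The child-safe medicine box on the worktop is locked and I need both hands to get something out of it. Pick up the orange release key, push its steel rod straight into the round hole in the front of the box until the spring catch lets go and the lid jumps ajar, then draw the key out and lay it down on the worktop clear of the box. After that lift the lid by the tab on its front edge and hold it still, half open at 45 degrees, because it has no stay and falls back down when let go; finish while you are still holding it there, and leave the glass, the teaspoon and the lemon where they are.

Things in the scene. Friction and masses are not known exactly. Their poses are not given: they have to be found in the camera images.
- medbox: white plastic box with a grey-blue lid (green cross on top), fixed to the worktop. 110 mm deep (its x), 190 mm wide (its y), 85 mm high without the lid, 103 mm with it. Origin: centre of the underside; its x axis points from the front wall to the hinge side, z up. The front wall (key hole, lift tab) is at x = -55 mm; it is turned towards the robot's left, the box's yaw being -1.4 to -0.9
- key_hole (a point): centre of the mouth of the round key hole, in a steel ring on the front wall 52 mm above the worktop and 50 mm to the left of the middle as one faces that wall (+y of the box). The hole is 14 mm across and runs level and straight in along the box's +x; the orange face of the catch lies 15 mm inside the mouth
- catch (a joint): travel of the spring catch at the bottom of the hole, m: 0 out, 0.007 fully in against a stop. It takes about 2 N to start and 5 N fully in, frees the lid at about 0.004 and springs back out when let go
- lid_tab (a point): grip point in the dark lift tab, 24 mm wide (box's y) and 12 mm thick, that sticks out forward from the middle of the lid's front edge, level when shut. The point is 14 mm from the tab's free end, 28 mm from the lid's edge and 94 mm above the worktop when shut. It moves with the lid; its axes are the lid's, x towards the hinge
- lid_hinge (a point): middle of the hinge line, which runs along the box's y, 105 mm behind the front wall and 87 mm above the worktop; lid_tab is 135 mm in front of it and 7.5 mm above it in the lid's own frame. The point itself stays still
- lid (a joint): opening angle of the lid, rad: 0 shut, 1.57 upright; 45 degrees is 0.785. Shut, it is held by the catch; once freed a spring pin lifts it ajar to about 0.15 and it rests there. Above that it has no stay: it weighs about 0.24 kg, swings freely and falls back to ajar when let go. Pushed down with some 4 N at the tab it snaps shut and locks again
- release_key: release key, 125 mm long, lying on the worktop: orange plastic grip 50 x 18 x 12 mm with a straight steel rod 6 mm thick that sticks out 75 mm from one end of the grip. Origin: underside of the grip's middle; x axis along the rod towards its tip, z up. The rod's axis is 6 mm above the origin. 45 g
- key_grip (a point): middle of the key's orange grip
- key_tip (a point): tip of the key's rod, 100 mm from the middle of the grip
- glass: clear drinking glass, 81 mm wide, 93 mm high, bystander; origin: centre of the underside
- teaspoon: teaspoon with a blue handle, 138 x 27 x 13 mm, bystander; origin: centre of the underside
- lemon: lemon, 83 x 58 x 58 mm, bystander; origin: centre of the underside
There are look-alikes about, which are no part of the job. What is shaped like the release_key but turquoise is not meant.

How it is judged (in metres and radians):
On the way, in this order (a step that is already met when the one before it is completed fails the run):
1. the key, held in the fingers, pushes the catch in (value of joint catch above 0.004 m and contact force between release_key and catch above 0.5 N and contact force between the fingers and release_key above 0.5 N), for 0.05 s.
2. the lid stands ajar, and the key lies on the worktop, let go and clear of the box (value of joint lid between 0.05 and 0.3 rad and height (world z) of each of key_grip, key_tip below 0.03 m and linear speed of release_key below 0.02 m/s and contact force between the fingers and release_key below 0.1 N and contact force between release_key and medbox below 0.05 N), for 0.2 s.
At the end, for the whole second after the job is handed in: The fingers hold the lid still at 45 degrees, 5 degrees either way; the key lies on the worktop, touching neither the box nor the robot; the glass, teaspoon and lemon are within 30 mm of where they stood (value of joint lid between 0.698 and 0.873 rad and velocity of joint lid between -0.05 and 0.05 rad/s and contact force between the fingers and lid above 0.5 N and contact force between release_key and lid below 0.05 N and contact force between release_key and medbox below 0.05 N and height (world z) of each of key_grip, key_tip below 0.03 m and contact force between each of the arm, the fingers and release_key below 0.1 N and distance of each of glass, teaspoon, lemon from where it was at the start of the episode below 0.03 m); the arm keeps its last pose, push and grip.
It fails at once if the glass, teaspoon or lemon is pushed away (distance of any of glass, teaspoon, lemon from where it was at the start of the episode above 0.03 m).
It also fails if it takes over 59 s, if anything falls off the work surface, if the arm or the gripper's body presses on something with over 40 N, if the wrist force passes 120 N, or if a joint passes its speed limit or range.

### The arm

A 6-joint arm with a two-finger parallel gripper is mounted at the origin on a cart in front of the work surface, level with it; the furniture and walls round the work are solid. World frame = base frame: x ahead of the robot, y to its left, z up, the work surface at z = 0. Lengths are in m, angles in degrees, forces in N, time in s.
With the tool pointing down it reaches from about 0.2 to 0.875 m from the base axis. Payload 3.4 kg.
Tool frame: the origin (TCP) lies on the centre line of the jaws, within the pads' length; the fingertips stand 11 mm ahead of it and the grasp point (between the pads) lies 8 mm behind it; z points along the fingers, y is the line along which they close (so a half turn about z gives the same grasp; the last joint's range is limited). The gripper opens to 94 mm and grips with 3 to 60 N. Pads are 16 mm wide; open, the fingers measure 119 mm over their backs; the gripper's body (75 mm by 177 mm) begins 78 mm behind the grasp point.
Start: joints at [-81.532, 15.808, 86.224, -0, 77.962, -6.933], TCP at [0.153, -0.554, 0.216] pointing down, gripper open.
Joint ranges: [-165.64, 165.64], [-43.16, 119.46], [12.63, 154.43], [-67.54, 247.53], [6.08, 155.33], [-154.97, 154.97]. Speed limits (degrees/s): [147.25, 147.25, 180, 180, 180, 180].

### API

Orientations are given as [roll, pitch, yaw] about the fixed x, y, z axes, in that order (R = Rz(yaw) Ry(pitch) Rx(roll)).
In Python, from cell import manip gives the robot as it stands. The module is installed in compiled form; this text tells all that it offers.
- The arm moves only by the tool send_rows, never from a script. Its argument "steps" is a list of rows, each an object of numbers: "gripper": the opening, from 0 (shut) to 1 (fully open); "dx", "dy", "dz": the shift along the world's x, y, z in units of 500 mm (1.0 is 500 mm); "wx", "wy", "wz": the turn, a rotation vector about the world's x, y, z in units of pi/2 rad (1.0 is pi/2 rad). In form: [{"gripper": .., "dx": .., "dy": .., "dz": .., "wx": .., "wy": .., "wz": ..}, ...]. A call has exactly 8 rows; each row shifts and turns the commanded pose from where the row before left it; what a row does not reach is not made up. A row lasts 1/12 s, in which the tool goes at most 41.7 mm and 7.16 degrees, less where a joint would pass 70% of its speed; a pose out of reach is approached as far as the arm can. A call with a number of a shift or a turn outside -1 to 1 is refused whole. A call with a gripper value outside its range is refused whole. The fingers move at their own pace and stop on an object; "grip_force" is the grip in N (left out, the last holds). Time passes only in rows, so rows that do not move let the fingers close, or fill a call up. It gives the time, the measured TCP pose, the force, the opening and the grip force at its end, in the units of the state.
- manip.observe(): the state, without advancing time (a new reading comes with each control period).
- manip.grab_frame(name): name is "scene" or "top" or "wrist"; returns a dict with "pixels" (384x512x3 uint8, red, green, blue), "fx", "fy", "cx", "cy" (pixels), "dist" ([k1, k2, p1, p2, k3] as OpenCV has them; the pictures are not rectified), "R" (3x3) and "t" (3): a world point X has camera coordinates R X + t. Camera axes: x right, y down, z forward; pixel columns grow to the right and rows downward; lengths in m; the calibration is good to about 2 mm. A picture is of the moment at which its call begins. There is no depth.
- manip.sign_off(): hands the job in; it is judged then, once.
The state is a dict: "clock": time; "q": joint angles; "dq": joint speeds; "joint_torque": joint torques, N m; "tool_pos": TCP position; "orientation": TCP orientation; "ft_force": force on the tool from outside, world axes, zero at the start; "wrist_torque": the same for the moment, N m; "width": opening from 0.0 (shut) to 1.0 (fully open); "finger_force": force on a finger pad.
Only numpy, scipy, OpenCV 4.12 (cv2) and the standard library are available. Lean on these libraries where they do the work, as an engineer would, in place of code of your own. Each camera call takes 0.05 s, during which the arm holds its last target. There are 200 camera calls.

## Working session

There is one attempt and no reset: what is moved stays moved. The work goes in short steps, Python scripts to look and compute and a tool call to move; the robot and the scene stay as the last step left them, time stands still between calls to the robot, and variables do not carry over. Pictures are saved under pics/ and viewed, at most 10 in all, crops included, and the job is handed in when it is done.

Besides the shell and the picture viewer there is one more tool, called after "Call:" by a JSON object that holds its "op" and its "data", one argument or row to a line. send_rows: Moves the arm, as the interface text tells. Its arguments: {"type":"object","properties":{"steps":{"type":"array","items":{"type":"object","properties":{"gripper":{"type":"number"},"dx":{"type":"number"},"dy":{"type":"number"},"dz":{"type":"number"},"wx":{"type":"number"},"wy":{"type":"number"},"wz":{"type":"number"}}}},"grip_force":{"type":"number"}},"required":["steps"]}

```bash
mkdir -p pics
python3 - <<'E'
from cell import manip
import cv2,pickle,numpy as np
d={}
for n in("scene","top"):
    f=manip.grab_frame(n);d[n]=f;cv2.imwrite(f"pics/{n}0.png",f["pixels"][:,:,::-1])
    print(n,f["fx"],f["cx"],f["cy"],f["dist"],"cam",-np.array(f["R"]).T@f["t"])
pickle.dump(d,open("f0.pkl","wb"))
a=np.hstack([cv2.resize(cv2.imread(f"pics/{n}0.png"),None,fx=1,fy=1) for n in("scene","top")])
print(manip.observe())
E
```

```text
scene 355.63942418309864 261.40750558239574 188.61866881239467 [-0.05776263  0.          0.          0.          0.        ] cam [-0.28480155  0.75386632  0.72836325]
top 374.8537299550899 252.03627227729203 190.2269368816252 [-0.11044278  0.          0.          0.          0.        ] cam [0.34949516 0.06221374 1.22524328]
{'clock': 0.1, 'q': array([-8.15306526e+01,  1.58432762e+01,  8.62859593e+01, -1.75055912e-03,
        7.79620839e+01, -6.93336599e+00]), 'dq': array([-0.00589801, -0.06725234, -0.14567541, -0.13330854, -0.02508616,
       -0.03678506]), 'joint_torque': array([ 1.57779297e-03, -4.05455232e+01, -2.37780601e+01,  7.02903816e-02,
        2.98351957e-02, -5.48236392e-05]), 'tool_pos': array([ 0.1526283 , -0.55387722,  0.21571238]), 'orientation': array([-1.79909142e+02, -9.32465623e-03,  1.54030725e+01]), 'ft_force': array([ 0.4567556 , -0.20769944,  0.39222598]), 'wrist_torque': array([0.00399036, 0.08347582, 0.04197971]), 'finger_force': 0.0, 'width': 1.0019450744764247}
```

View pics/scene0.png

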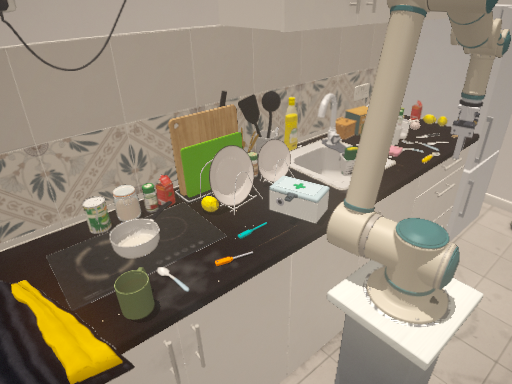

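View pics/top0.png

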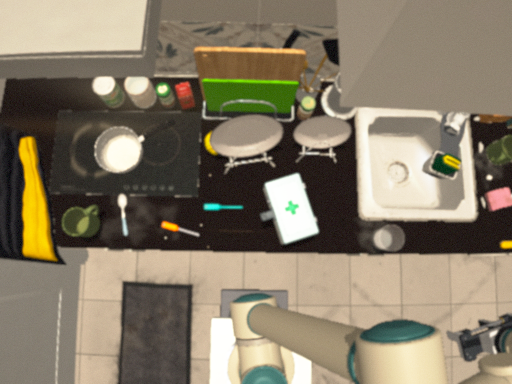

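The scene view shows the orange key at about (235,258), the box at (300,198) and the turquoise look-alike at (252,230). In the top view the key is at (180,228) with its tip at about (198,234). The lid is centred near (291,209) with its tab at (266,215), and the glass is at (388,237).

```bash
cat > h.py <<'E'
import numpy as np,cv2,pickle
def ray(f,uv):
    K=np.array([[f["fx"],0,f["cx"]],[0,f["fy"],f["cy"]],[0,0,1.]])
    p=cv2.undistortPoints(np.array(uv,float).reshape(-1,1,2),K,np.array(f["dist"],float))[:,0]
    R=np.array(f["R"]);c=-R.T@np.array(f["t"]);d=np.c_[p,np.ones(len(p))]@R
    return c,d
def plane(f,uv,z):
    c,d=ray(f,uv);return c+d*((z-c[2])/d[:,2])[:,None]
def tri(f1,u1,f2,u2):
    A=np.zeros((3,3));b=np.zeros(3)
    for f,u in((f1,u1),(f2,u2)):
        c,d=ray(f,[u]);d=d[0]/np.linalg.norm(d[0]);P=np.eye(3)-np.outer(d,d);A+=P;b+=P@c
    return np.linalg.solve(A,b)
def proj(f,X):
    K=np.array([[f["fx"],0,f["cx"]],[0,f["fy"],f["cy"]],[0,0,1.]])
    return cv2.projectPoints(np.array(X,float).reshape(-1,1,3),cv2.Rodrigues(np.array(f["R"]))[0],np.array(f["t"],float),K,np.array(f["dist"],float))[0][:,0]
def orange(f,lo=(5,150,120),hi=(20,255,255)):
    h=cv2.cvtColor(f["pixels"],cv2.COLOR_RGB2HSV);return cv2.inRange(h,lo,hi)
E
python3 - <<'E'
from h import *
d=pickle.load(open("f0.pkl","rb"))
for n in d:
    m=orange(d[n]);k,l,s,c=cv2.connectedComponentsWithStats(m)
    for i in range(1,k):
        if s[i,4]>15:
            pts=np.argwhere(l==i)[:,::-1].astype(np.float32);r=cv2.minAreaRect(pts);print(n,s[i],c[i],plane(d[n],[c[i]],.007)[0],r)
f=d["top"];g=f["pixels"]
w=((g.min(2)>120)*255).astype(np.uint8);w[:165]=0;w[250:]=0;w[:,:255]=0;w[:,330:]=0
w=cv2.morphologyEx(w,cv2.MORPH_CLOSE,np.ones((5,5)))
c=max(cv2.findContours(w,0,2)[0],key=cv2.contourArea);r=cv2.minAreaRect(c);b=cv2.boxPoints(r);P=plane(f,b,.103);print(r,b,P);
for i in range(4):
    e=P[(i+1)%4]-P[i];print(np.linalg.norm(e),np.arctan2(e[1],e[0]))
a=cv2.resize(g[160:260,150:330],None,fx=4,fy=4,interpolation=2)
s=cv2.resize(d["scene"]["pixels"][170:275,205:340],None,fx=4,fy=4,interpolation=2)[:,:540]
cv2.imwrite("pics/c.png",cv2.vconcat([a[:,:540],s])[:,:,::-1][:600] if 0 else a[:,:,::-1]);cv2.imwrite("pics/s.png",s[:,:,::-1])
E
```

```text
scene [413 106   7   4  20] [415.75 107.85] [ 0.86736721 -1.64080656  0.007     ] ((416.0, 107.5), (3.0, 6.0), 90.0)
scene [341 119   6   6  23] [343.2173913  121.65217391] [ 1.01631231 -1.01409111  0.007     ] ((343.1764831542969, 121.70588684082031), (4.365641117095947, 5.3357834815979), 75.96376037597656)
scene [156 181  17  21 107] [164.35514019 188.92523364] [0.97185781 0.23078545 0.007     ] ((166.00001525878906, 190.5), (18.782970428466797, 15.652474403381348), 63.43495178222656)
scene [215 256  18  10 105] [223.26666667 260.42857143] [0.43740053 0.30446092 0.007     ] ((223.59634399414062, 260.3211364746094), (6.321653842926025, 18.00713348388672), 73.3007583618164)
top [210  47   8   6  25] [213.12  50.12] [1.06805605 0.18705004 0.007     ] ((213.5, 49.5), (7.0, 5.0), 0.0)
top [235  50  16   5  30] [243.26666667  51.5       ] [1.06528236 0.07886779 0.007     ] ((242.4706268310547, 51.11765670776367), (15.037208557128906, 3.8805696964263916), 14.03624439239502)
top [276  52   9   3  18] [280.11111111  52.66666667] [ 1.06511878 -0.0534617   0.007     ] ((280.0, 53.0), (2.0, 8.
[... 327 characters left out ...]
top [161 221  18  11  88] [168.875      225.90909091] [0.43775237 0.30631885 0.007     ] ((169.34999084472656, 225.9500274658203), (17.708751678466797, 7.905693531036377), 18.43494987487793)
((286.3999938964844, 209.19998168945312), (64.51045989990234, 50.59644317626953), 71.56505584716797) [[252.2     186.59998]
 [300.2     170.59998]
 [320.59998 231.79999]
 [272.59998 247.79999]] [[ 0.55598063  0.03978843  0.103     ]
 [ 0.6094851  -0.10729346  0.103     ]
 [ 0.42240039 -0.16860058  0.103     ]
 [ 0.37245066 -0.02423412  0.103     ]]
0.15651137402638637 -1.2219043489327688
0.19687369308673228 -2.8249232447336885
0.15276338233467462 1.9038966609210421
0.19437627627983028 0.33564079924606915
```

View pics/s.png

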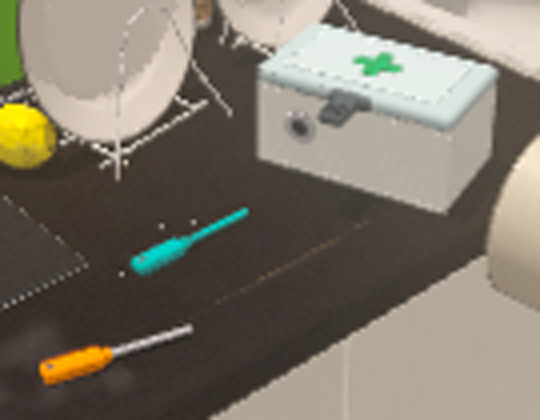

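View pics/c.png

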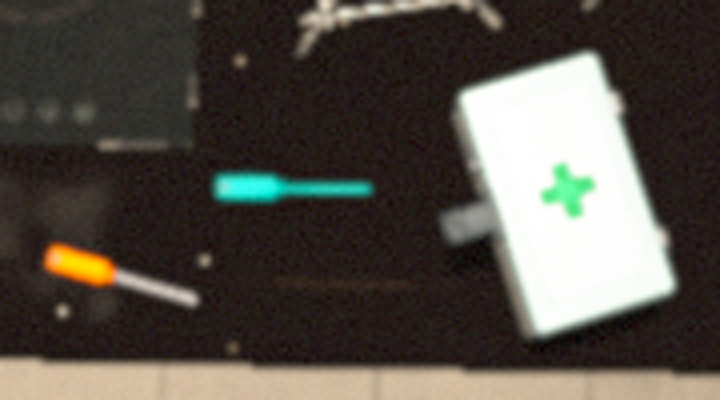

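The scene crop shows the hole at about (299,126), which is scene pixel (279.6,201.4), and the tab at (342,106). The top crop shows the lid corners at (597,53), (458,95), (535,338) and (676,290). The key's grip runs from (45,257) to (113,270), with the tip at (197,300).

Run:
```python
from h import *
d=pickle.load(open("f0.pkl","rb"))
T=lambda p:(np.array(p,float)-1.5)/4+[150,160]
S=lambda p:(np.array(p,float)-1.5)/4+[205,170]
t,s=d["top"],d["scene"]
P=plane(t,T([(597,53),(458,95),(535,338),(676,290)]),.1);print("lid",P[:,:2],P.mean(0))
for i in range(4):
    e=P[(i+1)%4]-P[i];print(np.linalg.norm(e),np.arctan2(e[1],e[0]))
print("hole",plane(s,S([(299,126)]),.052))
print("tab end",plane(t,T([(443,226)]),.094), plane(s,S([(330,116)]),.094))
print("key top",plane(t,T([(47,257),(113,273),(197,300)]),.006))
print("key sc",plane(s,S([(43,372),(110,357),(190,328)]),.006))
for n in ("top","scene"):
    f=d[n];m=orange(f,(5,120,90),(25,255,255));k,l,st,c=cv2.connectedComponentsWithStats(m)
    for i in range(1,k):
        if st[i,4]>60:
            Q=plane(f,[c[i]],.008)[0]
            if Q[0]<.5: print(n,Q,st[i])
    # lid white pixels centroid
g=t["pixels"]
hh=cv2.cvtColor(g,cv2.COLOR_RGB2HSV)
gm=cv2.inRange(hh,(40,100,60),(80,255,255));gm[:190]=0;gm[230:]=0;gm[:,:270]=0;gm[:,310:]=0
print("cross",plane(t,[np.argwhere(gm)[:,::-1].mean(0)],.103))
hs=cv2.cvtColor(s["pixels"],cv2.COLOR_RGB2HSV)
gm=cv2.inRange(hs,(40,100,60),(80,255,255));gm[:175]=0;gm[200:]=0;gm[:,:285]=0;gm[:,315:]=0
print("cross",plane(s,[np.argwhere(gm)[:,::-1].mean(0)],.103))
```

```text
lid [[ 0.60287564 -0.10359151]
 [ 0.56738776  0.00342054]
 [ 0.38395164 -0.05661391]
 [ 0.42152406 -0.16318231]] [ 0.49393477 -0.0799918   0.1       ]
0.1127429284195546 1.8910086110915216
0.1930102299685074 -2.825302513851154
0.11299782992721494 -1.231837114635596
0.19089122094963434 0.3174779153076789
hole [[ 0.52626465 -0.01187625  0.052     ]]
tab end [[0.46724345 0.0131705  0.094     ]] [[0.47029652 0.00414885 0.094     ]]
key top [[0.44383031 0.33144788 0.006     ]
 [0.43216436 0.2768012  0.006     ]
 [0.41195428 0.20758931 0.006     ]]
key sc [[0.44590687 0.32790696 0.006     ]
 [0.42636075 0.2789644  0.006     ]
 [0.41281771 0.21042285 0.006     ]]
top [0.4952472  0.77122064 0.008     ] [  18  136   39  125 2783]
top [0.43772131 0.30453717 0.008     ] [160 220  20  12 142]
top [ 0.39135362 -0.84605541  0.008     ] [500 240  12   9  93]
scene [0.43611471 0.30514071 0.008     ] [215 256  18  10 118]
scene [0.45656051 0.7598127  0.008     ] [  11  280  112  104 4266]
cross [[ 0.49493874 -0.08053746  0.103     ]]
cross [[ 0.49720842 -0.08073662  0.103     ]]
```

Call:
{"op": "send_rows", "data": {
  "steps": [
    {"gripper": 0.6, "dx": 0.0237, "dy": 0.0716, "wz": 0.0419},
    {"gripper": 0.6, "dx": 0.0237, "dy": 0.0716, "wz": 0.0419},
    {"gripper": 0.6, "dx": 0.0237, "dy": 0.0716, "wz": 0.0419},
    {"gripper": 0.6, "dx": 0.0237, "dy": 0.0716, "wz": 0.0419},
    {"gripper": 0.6, "dx": 0.0237, "dy": 0.0716, "wz": 0.0419},
    {"gripper": 0.6, "dx": 0.0237, "dy": 0.0716, "wz": 0.0419},
    {"gripper": 0.6, "dx": 0.0237, "dy": 0.0716, "wz": 0.0419},
    {"gripper": 0.6, "dx": 0.0237, "dy": 0.0716, "wz": 0.0419}
  ]
}}

```text
validation failed for argument at $.st...
```

Call:
{"op": "send_rows", "data": {
  "steps": [
    {"gripper": 0.6, "dx": 0.0237, "dy": 0.0716, "wz": 0.0419},
    {"gripper": 0.6, "dx": 0.0237, "dy": 0.0716, "wz": 0.0419},
    {"gripper": 0.6, "dx": 0.0237, "dy": 0.0716, "wz": 0.0419},
    {"gripper": 0.6, "dx": 0.0237, "dy": 0.0716, "wz": 0.0419},
    {"gripper": 0.6, "dx": 0.0237, "dy": 0.0716, "wz": 0.0419},
    {"gripper": 0.6, "dx": 0.0237, "dy": 0.0716, "wz": 0.0419},
    {"gripper": 0.6, "dx": 0.0237, "dy": 0.0716, "wz": 0.0419},
    {"gripper": 0.6, "dx": 0.0237, "dy": 0.0716, "wz": 0.0419}
  ]
}}

```text
validation failed for argument at $.st...
```

Call:
{"op": "send_rows", "data": {
  "steps": [
    {"gripper": 0.6, "dx": 0.0237, "dy": 0.0716, "dz": -0.02},
    {"gripper": 0.6, "dx": 0.0237, "dy": 0.0716, "dz": -0.02},
    {"gripper": 0.6, "dx": 0.0237, "dy": 0.0716, "dz": -0.02},
    {"gripper": 0.6, "dx": 0.0237, "dy": 0.0716, "dz": -0.02},
    {"gripper": 0.6, "dx": 0.0237, "dy": 0.0716, "dz": -0.02},
    {"gripper": 0.6, "dx": 0.0237, "dy": 0.0716, "dz": -0.02},
    {"gripper": 0.6, "dx": 0.0237, "dy": 0.0716, "dz": -0.02},
    {"gripper": 0.6, "dx": 0.0237, "dy": 0.0716, "dz": -0.02}
  ]
}}

```text
validation failed for argument at $.st...
```

Run:
```python
from h import *
from cell import manip
import time
f=manip.grab_frame("wrist");pickle.dump(f,open("w1.pkl","wb"));cv2.imwrite("pics/w1.png",f["pixels"][:,:,::-1])
o=manip.observe();print(o["clock"],o["tool_pos"],o["orientation"],o["width"],o["q"])
m=orange(f,(5,120,90),(25,255,255));k,l,st,c=cv2.connectedComponentsWithStats(m)
for i in range(1,k):
    if st[i,4]>200:
        pts=np.argwhere(l==i)[:,::-1].astype(np.float32);b=cv2.boxPoints(cv2.minAreaRect(pts));P=plane(f,b,.009);print(st[i],P[:,:2],P.mean(0),plane(f,[c[i]],.009))
```

```text
0.15 [ 0.15264586 -0.55396985  0.21582734] [-1.79922568e+02 -9.93368329e-03  1.54023059e+01] 1.0012761113910107 [-8.15317581e+01  1.58400732e+01  8.62740164e+01  5.24362326e-04
  7.79639757e+01 -6.93418044e+00]
[ 37 298  36  63 671] [[-0.19006837 -0.32250471]
 [-0.0789089  -0.33072112]
 [-0.07312329 -0.37234815]
 [-0.1827647  -0.36791175]] [-0.13121631 -0.34837143  0.009     ] [[-0.12806677 -0.3438034   0.009     ]]
[436 298  37  63 667] [[ 0.0518967  -0.82361396]
 [ 0.06879661 -0.86210283]
 [-0.02154755 -0.92645042]
 [-0.03919703 -0.88402057]] [ 0.01498718 -0.87404695  0.009     ] [[ 0.02104814 -0.87585009  0.009     ]]
```

View pics/w1.png

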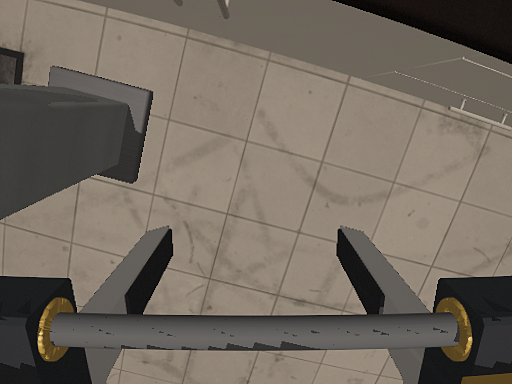

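The wrist picture shows the fingers, at about (150,250) and (360,260), over the floor, because the arm has not moved. The rows were refused, so I'll send every field in each one.

Call:
{"op": "send_rows", "data": {
  "steps": [
    {"gripper": 0.6, "dx": 0.0237, "dy": 0.0716, "dz": 0, "wx": 0, "wy": 0, "wz": 0.0419},
    {"gripper": 0.6, "dx": 0.0237, "dy": 0.0716, "dz": 0, "wx": 0, "wy": 0, "wz": 0.0419},
    {"gripper": 0.6, "dx": 0.0237, "dy": 0.0716, "dz": 0, "wx": 0, "wy": 0, "wz": 0.0419},
    {"gripper": 0.6, "dx": 0.0237, "dy": 0.0716, "dz": 0, "wx": 0, "wy": 0, "wz": 0.0419},
    {"gripper": 0.6, "dx": 0.0237, "dy": 0.0716, "dz": 0, "wx": 0, "wy": 0, "wz": 0.0419},
    {"gripper": 0.6, "dx": 0.0237, "dy": 0.0716, "dz": 0, "wx": 0, "wy": 0, "wz": 0.0419},
    {"gripper": 0.6, "dx": 0.0237, "dy": 0.0716, "dz": 0, "wx": 0, "wy": 0, "wz": 0.0419},
    {"gripper": 0.6, "dx": 0.0237, "dy": 0.0716, "dz": 0, "wx": 0, "wy": 0, "wz": 0.0419}
  ],
  "grip_force": 25
}}

```text
clock: 0.82
tool_pos: [0.2475, -0.266, 0.2163]
orientation: [180.0, -0.0, 45.7]
ft_force: [0.9, 0.2, 0.5]
width: 0.602
finger_force: 0.0
```

Call:
{"op": "send_rows", "data": {
  "steps": [
    {"gripper": 0.6, "dx": 0.0237, "dy": 0.0716, "dz": 0, "wx": 0, "wy": 0, "wz": 0.0419},
    {"gripper": 0.6, "dx": 0.0237, "dy": 0.0716, "dz": 0, "wx": 0, "wy": 0, "wz": 0.0419},
    {"gripper": 0.6, "dx": 0.0237, "dy": 0.0716, "dz": 0, "wx": 0, "wy": 0, "wz": 0.0419},
    {"gripper": 0.6, "dx": 0.0237, "dy": 0.0716, "dz": 0, "wx": 0, "wy": 0, "wz": 0.0419},
    {"gripper": 0.6, "dx": 0.0237, "dy": 0.0716, "dz": 0, "wx": 0, "wy": 0, "wz": 0.0419},
    {"gripper": 0.6, "dx": 0.0237, "dy": 0.0716, "dz": 0, "wx": 0, "wy": 0, "wz": 0.0419},
    {"gripper": 0.6, "dx": 0.0237, "dy": 0.0716, "dz": 0, "wx": 0, "wy": 0, "wz": 0.0419},
    {"gripper": 0.6, "dx": 0.0237, "dy": 0.0716, "dz": 0, "wx": 0, "wy": 0, "wz": 0.0419}
  ]
}}

```text
clock: 1.48
tool_pos: [0.3422, 0.0203, 0.2166]
orientation: [179.9, 0.0, 75.9]
ft_force: [1.0, -0.5, 1.5]
width: 0.598
finger_force: 0.0
```

Call:
{"op": "send_rows", "data": {
  "steps": [
    {"gripper": 0.6, "dx": 0.0237, "dy": 0.0716, "dz": -0.02, "wx": 0, "wy": 0, "wz": 0},
    {"gripper": 0.6, "dx": 0.0237, "dy": 0.0716, "dz": -0.02, "wx": 0, "wy": 0, "wz": 0},
    {"gripper": 0.6, "dx": 0.0237, "dy": 0.0716, "dz": -0.02, "wx": 0, "wy": 0, "wz": 0},
    {"gripper": 0.6, "dx": 0.0237, "dy": 0.0716, "dz": -0.02, "wx": 0, "wy": 0, "wz": 0},
    {"gripper": 0.6, "dx": 0.0237, "dy": 0.0716, "dz": -0.02, "wx": 0, "wy": 0, "wz": 0},
    {"gripper": 0.6, "dx": 0.0237, "dy": 0.0716, "dz": -0.02, "wx": 0, "wy": 0, "wz": 0},
    {"gripper": 0.6, "dx": 0.0237, "dy": 0.0716, "dz": -0.02, "wx": 0, "wy": 0, "wz": 0},
    {"gripper": 0.6, "dx": 0.0237, "dy": 0.0716, "dz": -0.02, "wx": 0, "wy": 0, "wz": 0}
  ]
}}

```text
clock: 2.15
tool_pos: [0.437, 0.3068, 0.1357]
orientation: [-180.0, 0.0, 75.8]
ft_force: [-0.1, -0.4, 0.8]
width: 0.597
finger_force: 0.0
```

Run:
```python
from h import *
from cell import manip
f=manip.grab_frame("wrist");pickle.dump(f,open("w2.pkl","wb"));cv2.imwrite("pics/w2.png",f["pixels"][:,:,::-1])
o=manip.observe();print(o["clock"],o["tool_pos"],o["orientation"],o["width"],o["q"])
m=orange(f,(5,120,90),(25,255,255));k,l,st,c=cv2.connectedComponentsWithStats(m)
for i in range(1,k):
    if st[i,4]>200:
        pts=np.argwhere(l==i)[:,::-1].astype(np.float32);b=cv2.boxPoints(cv2.minAreaRect(pts));P=plane(f,b,.009);print(st[i],P[:,:2],P.mean(0),plane(f,[c[i]],.009))
```

```text
2.2 [0.43958376 0.31294794 0.13370204] [-179.96835481   -0.31608731   75.83048708] 0.6018414743479529 [27.87685658 16.12935157 98.22564561  0.28133998 65.4570688  41.92984015]
[ 246  162   22   63 1100] [[0.43533839 0.33270322]
 [0.45325279 0.32818344]
 [0.43962433 0.27184256]
 [0.42079259 0.27659862]] [0.43725203 0.30233196 0.009     ] [[0.43735109 0.30281245 0.009     ]]
[119 299  24  66 808] [[0.2422944  0.15381561]
 [0.27876577 0.2302092 ]
 [0.30000304 0.22328731]
 [0.26542786 0.14658786]] [0.27162277 0.188475   0.009     ] [[0.27061816 0.1899616  0.009     ]]
[366 299  25  66 774] [[0.51608382 0.16861688]
 [0.53863334 0.16458055]
 [0.53463639 0.08007052]
 [0.51022631 0.08474579]] [0.52489496 0.12450343 0.009     ] [[0.52650514 0.12545714 0.009     ]]
[381 375 106   9 566] [[0.51884701 0.0559892 ]
 [0.52017906 0.06754652]
 [0.64085409 0.0280966 ]
 [0.64095429 0.01544664]] [0.58020861 0.04176974 0.009     ] [[0.58721855 0.0379292  0.009     ]]
```

View pics/w2.png

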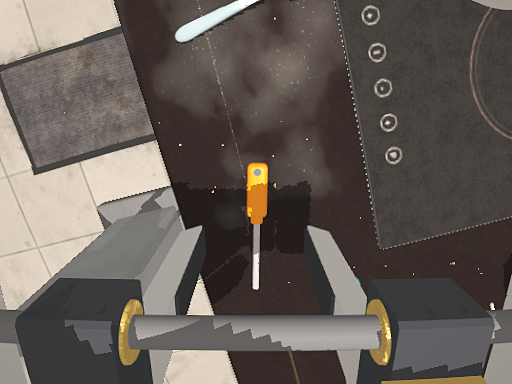

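The wrist view shows the orange key at (257,193) with its tip at (256,290), lying between and ahead of the fingers and in line with the tool. Next I descend and grip.

Call:
{"op": "send_rows", "data": {
  "steps": [
    {"gripper": 0.6, "dx": 0, "dy": -0.004, "dz": -0.06, "wx": 0, "wy": 0, "wz": 0},
    {"gripper": 0.6, "dx": 0, "dy": 0, "dz": -0.06, "wx": 0, "wy": 0, "wz": 0},
    {"gripper": 0.6, "dx": 0, "dy": 0, "dz": -0.05, "wx": 0, "wy": 0, "wz": 0},
    {"gripper": 0.6, "dx": 0, "dy": 0, "dz": -0.04, "wx": 0, "wy": 0, "wz": 0},
    {"gripper": 0.6, "dx": 0, "dy": 0, "dz": -0.02, "wx": 0, "wy": 0, "wz": 0},
    {"gripper": 0.6, "dx": 0, "dy": 0, "dz": -0.0154, "wx": 0, "wy": 0, "wz": 0},
    {"gripper": 0.6, "dx": 0, "dy": 0, "dz": 0, "wx": 0, "wy": 0, "wz": 0},
    {"gripper": 0.6, "dx": 0, "dy": 0, "dz": 0, "wx": 0, "wy": 0, "wz": 0}
  ]
}}

```text
clock: 2.87
tool_pos: [0.4377, 0.303, 0.0143]
orientation: [180.0, -0.0, 75.7]
ft_force: [-0.1, 0.4, -0.7]
width: 0.598
finger_force: 0.0
```

Call:
{"op": "send_rows", "data": {
  "steps": [
    {"gripper": 0, "dx": 0, "dy": 0, "dz": 0, "wx": 0, "wy": 0, "wz": 0},
    {"gripper": 0, "dx": 0, "dy": 0, "dz": 0, "wx": 0, "wy": 0, "wz": 0},
    {"gripper": 0, "dx": 0, "dy": 0, "dz": 0, "wx": 0, "wy": 0, "wz": 0},
    {"gripper": 0, "dx": 0, "dy": 0, "dz": 0, "wx": 0, "wy": 0, "wz": 0},
    {"gripper": 0, "dx": 0, "dy": 0, "dz": 0, "wx": 0, "wy": 0, "wz": 0},
    {"gripper": 0, "dx": 0, "dy": 0, "dz": 0, "wx": 0, "wy": 0, "wz": 0},
    {"gripper": 0, "dx": 0, "dy": 0, "dz": 0, "wx": 0, "wy": 0, "wz": 0},
    {"gripper": 0, "dx": 0, "dy": 0, "dz": 0, "wx": 0, "wy": 0, "wz": 0}
  ]
}}

```text
clock: 3.53
tool_pos: [0.4373, 0.3029, 0.014]
orientation: [180.0, -0.0, 75.7]
ft_force: [-0.6, 0.3, 1.8]
width: 0.184
finger_force: 25.0
```

Call:
{"op": "send_rows", "data": {
  "steps": [
    {"gripper": 0, "dx": 0, "dy": 0, "dz": 0.04, "wx": 0, "wy": 0, "wz": 0},
    {"gripper": 0, "dx": 0.0134, "dy": -0.0549, "dz": 0.052, "wx": 0, "wy": 0, "wz": 0.0519},
    {"gripper": 0, "dx": 0.0134, "dy": -0.0549, "dz": 0, "wx": 0, "wy": 0, "wz": 0.0519},
    {"gripper": 0, "dx": 0.0134, "dy": -0.0549, "dz": 0, "wx": 0, "wy": 0, "wz": 0.0519},
    {"gripper": 0, "dx": 0.0134, "dy": -0.0549, "dz": 0, "wx": 0, "wy": 0, "wz": 0.0519},
    {"gripper": 0, "dx": 0.0134, "dy": -0.0549, "dz": 0, "wx": 0, "wy": 0, "wz": 0.0519},
    {"gripper": 0, "dx": 0.0134, "dy": -0.0549, "dz": 0, "wx": 0, "wy": 0, "wz": 0.0519},
    {"gripper": 0, "dx": 0.0134, "dy": -0.0549, "dz": 0, "wx": 0, "wy": 0, "wz": 0.0519}
  ]
}}

```text
clock: 4.2
tool_pos: [0.484, 0.1094, 0.0597]
orientation: [-180.0, -0.0, 108.7]
ft_force: [1.0, 0.3, 0.1]
width: 0.185
finger_force: 25.0
```

Call:
{"op": "send_rows", "data": {
  "steps": [
    {"gripper": 0, "dx": 0, "dy": 0, "dz": 0, "wx": 0, "wy": 0, "wz": 0},
    {"gripper": 0, "dx": 0, "dy": 0, "dz": 0, "wx": 0, "wy": 0, "wz": 0},
    {"gripper": 0, "dx": 0, "dy": 0, "dz": 0, "wx": 0, "wy": 0, "wz": 0},
    {"gripper": 0, "dx": 0, "dy": 0, "dz": 0, "wx": 0, "wy": 0, "wz": 0},
    {"gripper": 0, "dx": 0, "dy": 0, "dz": 0, "wx": 0, "wy": 0, "wz": 0},
    {"gripper": 0, "dx": 0, "dy": 0, "dz": 0, "wx": 0, "wy": 0, "wz": 0},
    {"gripper": 0, "dx": 0, "dy": 0, "dz": 0, "wx": 0, "wy": 0, "wz": 0},
    {"gripper": 0, "dx": 0, "dy": 0, "dz": 0, "wx": 0, "wy": 0, "wz": 0}
  ]
}}

```text
clock: 4.87
tool_pos: [0.4839, 0.1112, 0.0598]
orientation: [180.0, -0.0, 108.5]
ft_force: [0.3, -0.5, -0.6]
width: 0.188
finger_force: 25.0
```

Run:
```python
from h import *
from cell import manip
o=manip.observe();print(o["clock"],o["tool_pos"],o["orientation"],o["width"],o["q"])
d={n:manip.grab_frame(n) for n in("wrist","scene","top")};pickle.dump(d,open("f3.pkl","wb"))
for n,X in d.items():
    print(n,proj(X,[[.484,.111,.052],[.5155,.0162,.052],[.525,-.0125,.052]]))
s=d["scene"]["pixels"][160:250,215:315];w=d["wrist"]["pixels"][190:384,120:400];t=d["top"]["pixels"][170:235,225:310]
a=np.hstack([cv2.resize(s,(400,360),interpolation=2),cv2.resize(t,(400,306),interpolation=2)[:306] if 0 else cv2.copyMakeBorder(cv2.resize(t,(400,306),interpolation=2),0,54,0,0,0)])
cv2.imwrite("pics/st3.png",a[:,:,::-1]);cv2.imwrite("pics/w3.png",d["wrist"]["pixels"][:,:,::-1])
```

```text
4.8667 [0.48386439 0.11117688 0.05979967] [ 1.79996316e+02 -1.70747854e-03  1.08481646e+02] 0.18782679364730936 [ 4.90275509e+00  1.74157304e+01  1.08983224e+02  3.13678231e-03
  5.35978659e+01 -1.35807525e+01]
wrist [[255.88875996 243.43334192]
 [255.23928109 383.11899437]
 [255.02390934 416.69861791]]
scene [[261.29496885 218.44983853]
 [275.69363427 204.97461441]
 [279.73537837 201.20039401]]
top [[228.76637636 211.53939266]
 [259.047265   202.26774036]
 [268.14411905 199.48933817]]
```

View pics/st3.png

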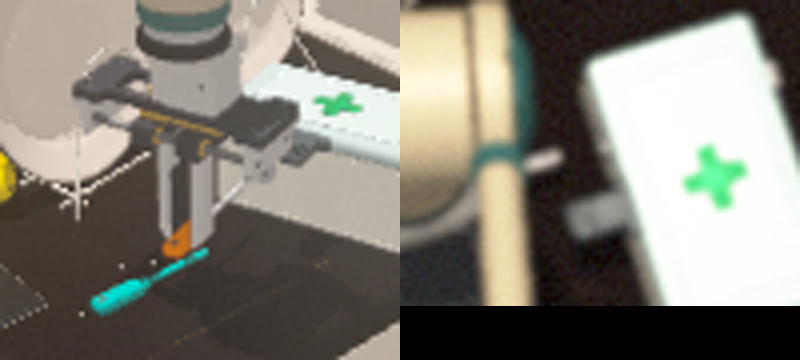

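In the crops the key is held level, with its tip in the top view at about (259,203) and pointing at the hole ring left of the tab. I'll measure the rod line precisely.

Run:
```python
from h import *
d=pickle.load(open("f3.pkl","rb"));w=d["wrist"];t=d["top"]
h=cv2.cvtColor(w["pixels"],cv2.COLOR_RGB2HSV)
for r in (262,275,290,305,320,340,360,380):
    row=w["pixels"][r,225:290].astype(int);print(r,"".join("%4d"%v for v in row[15:45:1].mean(1)))
print(t["pixels"][198:210,250:264].mean(2).astype(int))
x0=np.array([.484,.111]);
m=orange(w,(5,150,90),(22,255,255));m[:200]=0;m[300:]=0;m[:,:200]=0;m[:,320:]=0
p=np.argwhere(m)[:,::-1];print(p.min(0),p.max(0),plane(w,[p.mean(0)],.056))
```

```text
262  121 120 122 122 122 123 123 123 124 122 124 122 123 124 122 122 123 124 124 123 123 122 124 123 122 122 121 121 119 119
275  124 122 122 121 123 122 123 123 123 122 124 123 123 122 123 122 124 123 123 122 123 123 123 122 122 122 120 118 113 150
290   29  30  29  30  26  26  59 117 129 125 122 122 122 121 123 123 121 120 122 122 124 124  82  38  44  46  47  48  48  46
305   28  30  27  26  29  26  27  46  34  76 190 211 228 233 240 239 239 239 233 218  18  39  47  47  45  46  46  46  45  47
320   90  90  91  89  89  90  90  90  89  90  90  89  90  91  89  90  89  90  89  90  89  90  90  90  89  89  90  89  90  89
340   99  98  98  97  98  97  98  99  97  98  98  97  99  98  98  99  99  97  99  99  98  99  98  98  99  98  98  98  98  97
360   43  46  46  46  46  47  45  42  40  39 131 213 225 230 234 234 232 232 217 143  27  42  47  45  45  45  45  45  48  46
380  175 175 175 175 175 175 174 175 174 174 168 203 224 227 232 231 228 226 202 166 174 175 175 175 175 175 175 175 177 179
[[ 86  66  54  44  31  29  28  31  25  19  27  25  27  30]
 [ 77  62  47  38  28  25  29  29  28  27  24  21  31  28]
 [ 74  57  49  34  27  28  33  37  37  27  31  27  30  28]
 [ 70  55  46  35  40  54  73  84  73  50  34  29  34  26]
 [ 75  62  68  81  99 113 132 145 126  81  33  26  29  28]
 [ 84  92 119 148 167 174 178 182 154  94  40  24  32  24]
 [ 99 126 159 192 199 193 179 155 121  70  33  28  26  23]
 [116 133 157 167 160 142 115  90  62  35  29  30  28  25]
 [122 108 112 107  91  70  54  41  34  22  15  25  22  25]
 [131  90  59  45  31  31  20  26   9  26  31  28  34  25]
 [136  86  42  26  24  22  13  19  15  17  28  28  28  21]
 [134  80  36  22  10  24  14  21  24  23  20  24  28  25]]
[238 200] [271 292] [[0.48273705 0.11208347 0.056     ]]
```

View pics/w3.png

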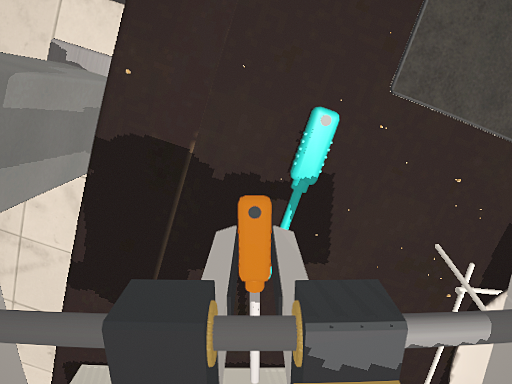

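The rod line agrees with the predicted one to about 0.5 px: column 254.6 in the wrist view and row 203 in the top view. I'll advance 40 mm along the box's x.

Call:
{"op": "send_rows", "data": {
  "steps": [
    {"gripper": 0, "dx": 0.0032, "dy": -0.0095, "dz": 0, "wx": 0, "wy": 0, "wz": 0},
    {"gripper": 0, "dx": 0.0032, "dy": -0.0095, "dz": 0, "wx": 0, "wy": 0, "wz": 0},
    {"gripper": 0, "dx": 0.0032, "dy": -0.0095, "dz": 0, "wx": 0, "wy": 0, "wz": 0},
    {"gripper": 0, "dx": 0.0032, "dy": -0.0095, "dz": 0, "wx": 0, "wy": 0, "wz": 0},
    {"gripper": 0, "dx": 0.0032, "dy": -0.0095, "dz": 0, "wx": 0, "wy": 0, "wz": 0},
    {"gripper": 0, "dx": 0.0032, "dy": -0.0095, "dz": 0, "wx": 0, "wy": 0, "wz": 0},
    {"gripper": 0, "dx": 0.0032, "dy": -0.0095, "dz": 0, "wx": 0, "wy": 0, "wz": 0},
    {"gripper": 0, "dx": 0.0032, "dy": -0.0095, "dz": 0, "wx": 0, "wy": 0, "wz": 0}
  ]
}}

```text
clock: 5.68
tool_pos: [0.497, 0.072, 0.0598]
orientation: [180.0, 0.0, 108.4]
ft_force: [-0.3, -0.2, 0.1]
width: 0.189
finger_force: 25.0
```

Call:
{"op": "send_rows", "data": {
  "steps": [
    {"gripper": 0, "dx": 0.0013, "dy": -0.0038, "dz": 0, "wx": 0, "wy": 0, "wz": 0},
    {"gripper": 0, "dx": 0.0013, "dy": -0.0038, "dz": 0, "wx": 0, "wy": 0, "wz": 0},
    {"gripper": 0, "dx": 0.0013, "dy": -0.0038, "dz": 0, "wx": 0, "wy": 0, "wz": 0},
    {"gripper": 0, "dx": 0.0013, "dy": -0.0038, "dz": 0, "wx": 0, "wy": 0, "wz": 0},
    {"gripper": 0, "dx": 0.0013, "dy": -0.0038, "dz": 0, "wx": 0, "wy": 0, "wz": 0},
    {"gripper": 0, "dx": 0, "dy": 0, "dz": 0, "wx": 0, "wy": 0, "wz": 0},
    {"gripper": 0, "dx": 0, "dy": 0, "dz": 0, "wx": 0, "wy": 0, "wz": 0},
    {"gripper": 0, "dx": 0, "dy": 0, "dz": 0, "wx": 0, "wy": 0, "wz": 0}
  ]
}}

```text
clock: 6.35
tool_pos: [0.4998, 0.0635, 0.0597]
orientation: [-180.0, -0.0, 108.4]
ft_force: [-0.2, 3.6, -0.0]
width: 0.188
finger_force: 25.0
```

Call:
{"op": "send_rows", "data": {
  "steps": [
    {"gripper": 0, "dx": 0.0007, "dy": -0.0019, "dz": 0, "wx": 0, "wy": 0, "wz": 0},
    {"gripper": 0, "dx": 0.0007, "dy": -0.0019, "dz": 0, "wx": 0, "wy": 0, "wz": 0},
    {"gripper": 0, "dx": 0, "dy": 0, "dz": 0, "wx": 0, "wy": 0, "wz": 0},
    {"gripper": 0, "dx": 0, "dy": 0, "dz": 0, "wx": 0, "wy": 0, "wz": 0},
    {"gripper": 0, "dx": 0, "dy": 0, "dz": 0, "wx": 0, "wy": 0, "wz": 0},
    {"gripper": 0, "dx": 0, "dy": 0, "dz": 0, "wx": 0, "wy": 0, "wz": 0},
    {"gripper": 0, "dx": 0, "dy": 0, "dz": 0, "wx": 0, "wy": 0, "wz": 0},
    {"gripper": 0, "dx": 0, "dy": 0, "dz": 0, "wx": 0, "wy": 0, "wz": 0}
  ]
}}

```text
clock: 7.02
tool_pos: [0.5007, 0.0613, 0.0598]
orientation: [-180.0, -0.0, 108.4]
ft_force: [-1.8, 3.8, -0.3]
width: 0.189
finger_force: 25.0
```

Run:
```python
from h import *
from cell import manip
f=manip.grab_frame("scene");o=manip.observe();print(o["tool_pos"],o["ft_force"])
g=f["pixels"];a=pickle.load(open("f3.pkl","rb"))["scene"]["pixels"]
hs=lambda g:cv2.inRange(cv2.cvtColor(g,cv2.COLOR_RGB2HSV),(40,100,60),(80,255,255))[175:205,285:330]
for q in(a,g):print(np.argwhere(hs(q)).mean(0))
c=np.hstack([cv2.resize(q[160:250,245:345],(400,360),interpolation=2) for q in(a,g)]);cv2.imwrite("pics/s4.png",c[:,:,::-1])
```

```text
[0.50062636 0.06133408 0.05974369] [-1.9481318   5.04703861 -0.51351638]
[10.75   13.8125]
[ 8.9  14.75]
```

Call:
{"op": "send_rows", "data": {
  "steps": [
    {"gripper": 0, "dx": -0.0041, "dy": 0.0124, "dz": 0, "wx": 0, "wy": 0, "wz": 0},
    {"gripper": 0, "dx": -0.0041, "dy": 0.0124, "dz": 0, "wx": 0, "wy": 0, "wz": 0},
    {"gripper": 0, "dx": -0.0041, "dy": 0.0124, "dz": 0, "wx": 0, "wy": 0, "wz": 0},
    {"gripper": 0, "dx": -0.0041, "dy": 0.0124, "dz": 0, "wx": 0, "wy": 0, "wz": 0},
    {"gripper": 0, "dx": -0.0041, "dy": 0.0124, "dz": 0, "wx": 0, "wy": 0, "wz": 0},
    {"gripper": 0, "dx": -0.0041, "dy": 0.0124, "dz": 0, "wx": 0, "wy": 0, "wz": 0},
    {"gripper": 0, "dx": -0.0041, "dy": 0.0124, "dz": 0, "wx": 0, "wy": 0, "wz": 0},
    {"gripper": 0, "dx": -0.0041, "dy": 0.0124, "dz": 0, "wx": 0, "wy": 0, "wz": 0}
  ]
}}

```text
clock: 7.73
tool_pos: [0.4842, 0.1115, 0.0598]
orientation: [180.0, 0.0, 108.5]
ft_force: [0.9, -0.4, -0.5]
width: 0.187
finger_force: 25.0
```

Call:
{"op": "send_rows", "data": {
  "steps": [
    {"gripper": 0, "dx": -0.0134, "dy": 0.0549, "dz": 0, "wx": 0, "wy": 0, "wz": -0.0519},
    {"gripper": 0, "dx": -0.0134, "dy": 0.0549, "dz": 0, "wx": 0, "wy": 0, "wz": -0.0519},
    {"gripper": 0, "dx": -0.0134, "dy": 0.0549, "dz": 0, "wx": 0, "wy": 0, "wz": -0.0519},
    {"gripper": 0, "dx": -0.0134, "dy": 0.0549, "dz": 0, "wx": 0, "wy": 0, "wz": -0.0519},
    {"gripper": 0, "dx": -0.0134, "dy": 0.0549, "dz": 0, "wx": 0, "wy": 0, "wz": -0.0519},
    {"gripper": 0, "dx": -0.0134, "dy": 0.0549, "dz": 0, "wx": 0, "wy": 0, "wz": -0.0519},
    {"gripper": 0, "dx": -0.0134, "dy": 0.0549, "dz": 0, "wx": 0, "wy": 0, "wz": -0.0519},
    {"gripper": 0, "dx": 0, "dy": 0, "dz": 0, "wx": 0, "wy": 0, "wz": 0}
  ]
}}

```text
clock: 8.4
tool_pos: [0.4366, 0.3076, 0.0599]
orientation: [180.0, -0.2, 75.8]
ft_force: [0.8, -0.7, 0.1]
width: 0.191
finger_force: 25.0
```

Call:
{"op": "send_rows", "data": {
  "steps": [
    {"gripper": 0, "dx": 0, "dy": 0, "dz": -0.03, "wx": 0, "wy": 0, "wz": 0},
    {"gripper": 0, "dx": 0, "dy": 0, "dz": -0.03, "wx": 0, "wy": 0, "wz": 0},
    {"gripper": 0, "dx": 0, "dy": 0, "dz": -0.02, "wx": 0, "wy": 0, "wz": 0},
    {"gripper": 0, "dx": 0, "dy": 0, "dz": -0.006, "wx": 0, "wy": 0, "wz": 0},
    {"gripper": 0, "dx": 0, "dy": 0, "dz": -0.004, "wx": 0, "wy": 0, "wz": 0},
    {"gripper": 0, "dx": 0, "dy": 0, "dz": -0.001, "wx": 0, "wy": 0, "wz": 0},
    {"gripper": 0, "dx": 0, "dy": 0, "dz": 0, "wx": 0, "wy": 0, "wz": 0},
    {"gripper": 0, "dx": 0, "dy": 0, "dz": 0, "wx": 0, "wy": 0, "wz": 0}
  ]
}}

```text
clock: 9.07
tool_pos: [0.4381, 0.3031, 0.0149]
orientation: [179.9, -0.0, 75.7]
ft_force: [0.0, 0.1, -0.7]
width: 0.187
finger_force: 25.0
```

Call:
{"op": "send_rows", "data": {
  "steps": [
    {"gripper": 0, "dx": 0, "dy": 0, "dz": -0.002, "wx": 0, "wy": 0, "wz": 0},
    {"gripper": 0, "dx": 0, "dy": 0, "dz": 0, "wx": 0, "wy": 0, "wz": 0},
    {"gripper": 0.5, "dx": 0, "dy": 0, "dz": 0, "wx": 0, "wy": 0, "wz": 0},
    {"gripper": 0.5, "dx": 0, "dy": 0, "dz": 0, "wx": 0, "wy": 0, "wz": 0},
    {"gripper": 0.5, "dx": 0, "dy": 0, "dz": 0, "wx": 0, "wy": 0, "wz": 0},
    {"gripper": 0.5, "dx": 0, "dy": 0, "dz": 0, "wx": 0, "wy": 0, "wz": 0},
    {"gripper": 0.5, "dx": 0, "dy": 0, "dz": 0, "wx": 0, "wy": 0, "wz": 0},
    {"gripper": 0.5, "dx": 0, "dy": 0, "dz": 0, "wx": 0, "wy": 0, "wz": 0}
  ]
}}

```text
clock: 9.73
tool_pos: [0.4374, 0.303, 0.0132]
orientation: [-180.0, 0.0, 75.7]
ft_force: [0.5, -0.7, 0.2]
width: 0.501
finger_force: 0.0
```

Call:
{"op": "send_rows", "data": {
  "steps": [
    {"gripper": 0.5, "dx": 0, "dy": 0, "dz": 0.04, "wx": 0, "wy": 0, "wz": 0},
    {"gripper": 0.5, "dx": 0, "dy": 0, "dz": 0.06, "wx": 0, "wy": 0, "wz": 0},
    {"gripper": 0.5, "dx": 0, "dy": 0, "dz": 0.07, "wx": 0, "wy": 0, "wz": 0},
    {"gripper": 0.5, "dx": 0, "dy": 0, "dz": 0.07, "wx": 0, "wy": 0, "wz": 0},
    {"gripper": 0.5, "dx": 0, "dy": 0, "dz": 0.07, "wx": 0, "wy": 0, "wz": 0},
    {"gripper": 0.5, "dx": 0, "dy": 0, "dz": 0.06, "wx": 0, "wy": 0, "wz": 0},
    {"gripper": 0.5, "dx": 0, "dy": 0, "dz": 0, "wx": 0, "wy": 0, "wz": 0},
    {"gripper": 0.5, "dx": 0, "dy": 0, "dz": 0, "wx": 0, "wy": 0, "wz": 0}
  ]
}}

```text
clock: 10.4
tool_pos: [0.4384, 0.3035, 0.2001]
orientation: [179.8, -0.2, 75.7]
ft_force: [-0.3, -0.3, 0.0]
width: 0.499
finger_force: 0.0
```

Run:
```python
from h import *
from cell import manip
d={n:manip.grab_frame(n) for n in("scene","top")};o=manip.observe();print(o["clock"],o["tool_pos"],o["orientation"],o["q"])
pickle.dump(d,open("f5.pkl","wb"));d0=pickle.load(open("f0.pkl","rb"))
s,t=d["scene"],d["top"]
c=np.array([.495,-.0805,0]);X=np.array([.315,-.949,0]);Y=np.array([.949,.315,0]);Z=np.array([0,0,1.])
H=c+.05*X+.087*Z
for a in(0,.15):
    tab=H-X*(.149*np.cos(a)+.0075*np.sin(a))+Z*(.149*np.sin(a)+.0075*np.cos(a));print(a,tab,proj(s,[tab]),proj(t,[tab]))
for dd in(d0,d):
  for n in dd:
    h=cv2.cvtColor(dd[n]["pixels"],cv2.COLOR_RGB2HSV);m=cv2.inRange(h,(40,100,60),(80,255,255));u=proj(dd[n],[c+.103*Z])[0].astype(int)
    z=np.zeros_like(m);z[u[1]-14:u[1]+14,u[0]-16:u[0]+16]=1;print(n,np.argwhere(m*z)[:,::-1].mean(0))
a=np.hstack([cv2.resize(q["pixels"][165:275,205:338],(399,330),interpolation=2) for q in(d0["scene"],s)])
cv2.imwrite("pics/s5.png",a[:,:,::-1])
```

```text
10.5 [0.43660933 0.30258441 0.19723438] [-1.79918483e+02  7.86514375e-02  7.57381886e+01] [ 2.72199014e+01  1.27857595e+01  9.32417689e+01 -5.12375536e-03
  7.40856391e+01  4.14831785e+01]
0 [0.463815 0.013451 0.0945  ] [[286.49240097 200.1405467 ]] [[260.27303804 217.23366466]]
0.15 [0.46398898 0.01292685 0.11668206] [[286.71225349 194.50656142]] [[260.78330016 216.43300734]]
scene [298.8125 185.75  ]
top [291.56164384 207.31506849]
scene [299.31818182 183.68181818]
top [292.76829268 206.74390244]
```

View pics/s5.png

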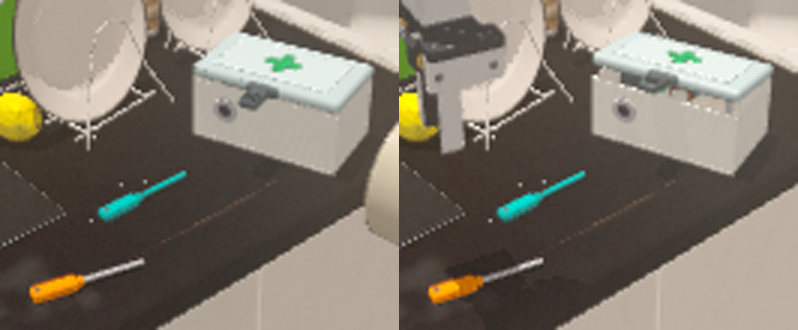

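The lid is ajar (right-hand crop, gap under the lid at about (660,85)), and the key lies back at (455,290) untouched. Now to the tab, with the tool tilted 30° so that it ends near vertical.

Call:
{"op": "send_rows", "data": {
  "steps": [
    {"gripper": 0.6, "dx": 0.0052, "dy": -0.0678, "dz": 0, "wx": 0, "wy": 0, "wz": 0.0454},
    {"gripper": 0.6, "dx": 0.0052, "dy": -0.0678, "dz": 0, "wx": 0, "wy": 0, "wz": 0.0454},
    {"gripper": 0.6, "dx": 0.0052, "dy": -0.0678, "dz": 0, "wx": 0, "wy": 0, "wz": 0.0454},
    {"gripper": 0.6, "dx": 0.0052, "dy": -0.0678, "dz": 0, "wx": 0, "wy": 0, "wz": 0.0454},
    {"gripper": 0.6, "dx": 0.0052, "dy": -0.0678, "dz": 0, "wx": 0, "wy": 0, "wz": 0.0454},
    {"gripper": 0.6, "dx": 0.0052, "dy": -0.0678, "dz": 0, "wx": 0, "wy": 0, "wz": 0.0454},
    {"gripper": 0.6, "dx": 0.0052, "dy": -0.0678, "dz": 0, "wx": 0, "wy": 0, "wz": 0.0454},
    {"gripper": 0.6, "dx": 0.0052, "dy": -0.0678, "dz": 0, "wx": 0, "wy": 0, "wz": 0.0454}
  ]
}}

```text
clock: 11.17
tool_pos: [0.4567, 0.0303, 0.1963]
orientation: [-179.8, -0.1, 108.6]
ft_force: [0.2, -0.2, -0.0]
width: 0.598
finger_force: 0.0
```

Call:
{"op": "send_rows", "data": {
  "steps": [
    {"gripper": 0.6, "dx": 0, "dy": 0, "dz": -0.005, "wx": -0.0395, "wy": -0.0131, "wz": 0},
    {"gripper": 0.6, "dx": 0, "dy": 0, "dz": -0.005, "wx": -0.0395, "wy": -0.0131, "wz": 0},
    {"gripper": 0.6, "dx": 0, "dy": 0, "dz": -0.005, "wx": -0.0395, "wy": -0.0131, "wz": 0},
    {"gripper": 0.6, "dx": 0, "dy": 0, "dz": -0.005, "wx": -0.0395, "wy": -0.0131, "wz": 0},
    {"gripper": 0.6, "dx": 0, "dy": 0, "dz": -0.005, "wx": -0.0395, "wy": -0.0131, "wz": 0},
    {"gripper": 0.6, "dx": 0, "dy": 0, "dz": -0.005, "wx": -0.0395, "wy": -0.0131, "wz": 0},
    {"gripper": 0.6, "dx": 0, "dy": 0, "dz": -0.005, "wx": -0.0395, "wy": -0.0131, "wz": 0},
    {"gripper": 0.6, "dx": 0, "dy": 0, "dz": -0.005, "wx": -0.0395, "wy": -0.0131, "wz": 0}
  ]
}}

```text
clock: 11.83
tool_pos: [0.4571, 0.0316, 0.1766]
orientation: [-179.8, 30.1, 108.6]
ft_force: [-0.7, -0.0, -1.2]
width: 0.599
finger_force: 0.0
```

Run:
```python
from h import *
from cell import manip
from scipy.spatial.transform import Rotation as Ro
f=manip.grab_frame("wrist");g=manip.grab_frame("scene");o=manip.observe();print(o["clock"],o["tool_pos"],o["orientation"],o["q"])
print(Ro.from_euler("xyz",o["orientation"],degrees=True).as_matrix())
X=np.array([.315,-.949,0]);Y=np.array([.949,.315,0]);G=np.array([.4691,-.0024,.1146])
P=[G,G-.014*X,G-.014*X+.012*Y,G-.014*X-.012*Y,G+.028*X];print("wrist",proj(f,P));print("scene",proj(g,P))
a=cv2.resize(g["pixels"][165:240,245:345],(512,384),interpolation=2)
cv2.imwrite("pics/w6.png",cv2.resize(np.hstack([f["pixels"],a]),(800,300),interpolation=3)[:,:,::-1])
```

```text
11.9333 [0.45565874 0.03276233 0.17490112] [-179.41126657   29.93871213  108.92985013] [ 19.32520563   9.58513607 108.93108732 -33.01356194  66.3201199
  15.42064692]
[[-0.28112088  0.94753013  0.15217653]
 [ 0.81969314  0.31954243 -0.47539015]
 [-0.49907335 -0.00890404 -0.866514  ]]
wrist [[256.42242799 208.19653853]
 [256.55671013 195.00680505]
 [273.38042325 195.07019073]
 [239.73088874 194.94307204]
 [256.1823808  231.64266818]]
scene [[288.87000771 192.98957449]
 [286.98602443 194.75623726]
 [283.89059428 193.87810309]
 [290.10877652 195.64213307]
 [292.54285779 189.54491332]]
```

View pics/w6.png

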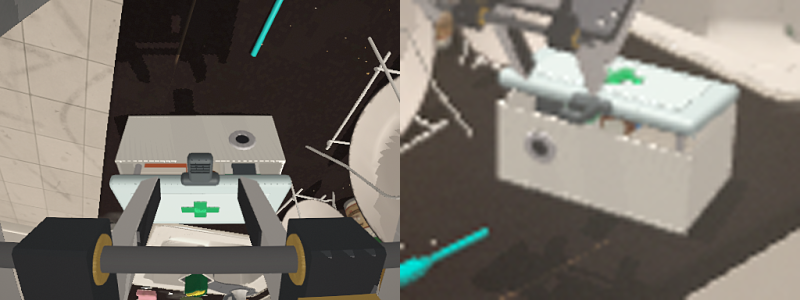

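The wrist view shows the tab's free end at (256,196) with edges at columns 241 and 271, matching the prediction. I'll approach 80 mm along the tool axis.

Call:
{"op": "send_rows", "data": {
  "steps": [
    {"gripper": 0.6, "dx": 0.004, "dy": -0.012, "dz": -0.022, "wx": 0, "wy": 0, "wz": 0},
    {"gripper": 0.6, "dx": 0.004, "dy": -0.012, "dz": -0.022, "wx": 0, "wy": 0, "wz": 0},
    {"gripper": 0.6, "dx": 0.004, "dy": -0.012, "dz": -0.022, "wx": 0, "wy": 0, "wz": 0},
    {"gripper": 0.6, "dx": 0.004, "dy": -0.012, "dz": -0.022, "wx": 0, "wy": 0, "wz": 0},
    {"gripper": 0.6, "dx": 0.004, "dy": -0.012, "dz": -0.022, "wx": 0, "wy": 0, "wz": 0},
    {"gripper": 0.6, "dx": 0.003, "dy": -0.009, "dz": -0.016, "wx": 0, "wy": 0, "wz": 0},
    {"gripper": 0.6, "dx": 0.0026, "dy": -0.007, "dz": -0.0126, "wx": 0, "wy": 0, "wz": 0},
    {"gripper": 0.6, "dx": 0, "dy": 0, "dz": 0, "wx": 0, "wy": 0, "wz": 0}
  ]
}}

```text
clock: 12.6
tool_pos: [0.4702, -0.0072, 0.1076]
orientation: [-179.8, 29.9, 108.5]
ft_force: [-0.5, -0.1, 1.0]
width: 0.596
finger_force: 0.0
```

Call:
{"op": "send_rows", "data": {
  "steps": [
    {"gripper": 0, "dx": 0, "dy": 0, "dz": 0, "wx": 0, "wy": 0, "wz": 0},
    {"gripper": 0, "dx": 0, "dy": 0, "dz": 0, "wx": 0, "wy": 0, "wz": 0},
    {"gripper": 0, "dx": 0, "dy": 0, "dz": 0, "wx": 0, "wy": 0, "wz": 0},
    {"gripper": 0, "dx": 0, "dy": 0, "dz": 0, "wx": 0, "wy": 0, "wz": 0},
    {"gripper": 0, "dx": 0, "dy": 0, "dz": 0, "wx": 0, "wy": 0, "wz": 0},
    {"gripper": 0, "dx": 0, "dy": 0, "dz": 0, "wx": 0, "wy": 0, "wz": 0},
    {"gripper": 0, "dx": 0, "dy": 0, "dz": 0, "wx": 0, "wy": 0, "wz": 0},
    {"gripper": 0, "dx": 0, "dy": 0, "dz": 0, "wx": 0, "wy": 0, "wz": 0}
  ]
}}

```text
clock: 13.27
tool_pos: [0.4706, -0.0061, 0.1091]
orientation: [-179.9, 30.0, 108.5]
ft_force: [-1.9, 1.7, 3.1]
width: 0.253
finger_force: 25.0
```

Call:
{"op": "send_rows", "data": {
  "steps": [
    {"gripper": 0, "dx": 0.0006, "dy": -0.0017, "dz": 0.0066, "wx": 0.016, "wy": 0.0053, "wz": 0},
    {"gripper": 0, "dx": 0.0006, "dy": -0.0017, "dz": 0.0066, "wx": 0.016, "wy": 0.0053, "wz": 0},
    {"gripper": 0, "dx": 0.0006, "dy": -0.0017, "dz": 0.0066, "wx": 0.016, "wy": 0.0053, "wz": 0},
    {"gripper": 0, "dx": 0.0006, "dy": -0.0017, "dz": 0.0066, "wx": 0.016, "wy": 0.0053, "wz": 0},
    {"gripper": 0, "dx": 0.0006, "dy": -0.0017, "dz": 0.0066, "wx": 0.016, "wy": 0.0053, "wz": 0},
    {"gripper": 0, "dx": 0.0006, "dy": -0.0017, "dz": 0.0066, "wx": 0.016, "wy": 0.0053, "wz": 0},
    {"gripper": 0, "dx": 0.0006, "dy": -0.0017, "dz": 0.0066, "wx": 0.016, "wy": 0.0053, "wz": 0},
    {"gripper": 0, "dx": 0.0006, "dy": -0.0017, "dz": 0.0066, "wx": 0.016, "wy": 0.0053, "wz": 0}
  ]
}}

```text
clock: 13.93
tool_pos: [0.473, -0.013, 0.1355]
orientation: [-179.9, 17.8, 108.5]
ft_force: [-2.4, -0.5, -0.1]
width: 0.251
finger_force: 25.0
```

Call:
{"op": "send_rows", "data": {
  "steps": [
    {"gripper": 0, "dx": 0.001, "dy": -0.003, "dz": 0.0061, "wx": 0.016, "wy": 0.0053, "wz": 0},
    {"gripper": 0, "dx": 0.001, "dy": -0.003, "dz": 0.0061, "wx": 0.016, "wy": 0.0053, "wz": 0},
    {"gripper": 0, "dx": 0.001, "dy": -0.003, "dz": 0.0061, "wx": 0.016, "wy": 0.0053, "wz": 0},
    {"gripper": 0, "dx": 0.001, "dy": -0.003, "dz": 0.0061, "wx": 0.016, "wy": 0.0053, "wz": 0},
    {"gripper": 0, "dx": 0.001, "dy": -0.003, "dz": 0.0061, "wx": 0.016, "wy": 0.0053, "wz": 0},
    {"gripper": 0, "dx": 0.001, "dy": -0.003, "dz": 0.0061, "wx": 0.016, "wy": 0.0053, "wz": 0},
    {"gripper": 0, "dx": 0.001, "dy": -0.003, "dz": 0.0061, "wx": 0.016, "wy": 0.0053, "wz": 0},
    {"gripper": 0, "dx": 0.001, "dy": -0.003, "dz": 0.0061, "wx": 0.016, "wy": 0.0053, "wz": 0}
  ]
}}

```text
clock: 14.6
tool_pos: [0.4771, -0.0252, 0.1601]
orientation: [-180.0, 5.6, 108.5]
ft_force: [-0.5, -0.9, -0.2]
width: 0.256
finger_force: 25.0
```

Call:
{"op": "send_rows", "data": {
  "steps": [
    {"gripper": 0, "dx": 0.0014, "dy": -0.0042, "dz": 0.0053, "wx": 0.016, "wy": 0.0053, "wz": 0},
    {"gripper": 0, "dx": 0.0014, "dy": -0.0042, "dz": 0.0053, "wx": 0.016, "wy": 0.0053, "wz": 0},
    {"gripper": 0, "dx": 0.0014, "dy": -0.0042, "dz": 0.0053, "wx": 0.016, "wy": 0.0053, "wz": 0},
    {"gripper": 0, "dx": 0.0014, "dy": -0.0042, "dz": 0.0053, "wx": 0.016, "wy": 0.0053, "wz": 0},
    {"gripper": 0, "dx": 0.0014, "dy": -0.0042, "dz": 0.0053, "wx": 0.016, "wy": 0.0053, "wz": 0},
    {"gripper": 0, "dx": 0.0014, "dy": -0.0042, "dz": 0.0053, "wx": 0.016, "wy": 0.0053, "wz": 0},
    {"gripper": 0, "dx": 0.0014, "dy": -0.0042, "dz": 0.0053, "wx": 0.016, "wy": 0.0053, "wz": 0},
    {"gripper": 0, "dx": 0.0014, "dy": -0.0042, "dz": 0.0053, "wx": 0.016, "wy": 0.0053, "wz": 0}
  ]
}}

```text
clock: 15.27
tool_pos: [0.4828, -0.042, 0.1814]
orientation: [180.0, -6.5, 108.5]
ft_force: [-1.2, -0.7, 0.3]
width: 0.255
finger_force: 25.0
```

Call:
{"op": "send_rows", "data": {
  "steps": [
    {"gripper": 0, "dx": 0, "dy": 0, "dz": 0, "wx": 0, "wy": 0, "wz": 0},
    {"gripper": 0, "dx": 0, "dy": 0, "dz": 0, "wx": 0, "wy": 0, "wz": 0},
    {"gripper": 0, "dx": 0, "dy": 0, "dz": 0, "wx": 0, "wy": 0, "wz": 0},
    {"gripper": 0, "dx": 0, "dy": 0, "dz": 0, "wx": 0, "wy": 0, "wz": 0},
    {"gripper": 0, "dx": 0, "dy": 0, "dz": 0, "wx": 0, "wy": 0, "wz": 0},
    {"gripper": 0, "dx": 0, "dy": 0, "dz": 0, "wx": 0, "wy": 0, "wz": 0},
    {"gripper": 0, "dx": 0, "dy": 0, "dz": 0, "wx": 0, "wy": 0, "wz": 0},
    {"gripper": 0, "dx": 0, "dy": 0, "dz": 0, "wx": 0, "wy": 0, "wz": 0}
  ]
}}

```text
clock: 15.93
tool_pos: [0.4827, -0.0416, 0.181]
orientation: [-180.0, -6.5, 108.4]
ft_force: [-3.1, 1.0, 3.5]
width: 0.251
finger_force: 25.0
```

Run:
```python
from h import *
from cell import manip
d={n:manip.grab_frame(n) for n in("scene","top","wrist")};o=manip.observe();print(o["clock"],o["tool_pos"],o["orientation"],o["ft_force"],o["width"],o["finger_force"])
c=np.array([.495,-.0805,0]);X=np.array([.315,-.949,0]);Z=np.array([0,0,1.]);H=c+.05*X+.087*Z
for n in("scene","top","wrist"):
    for a in(.15,.65,.72,.785,.85,.92):
        x,z=-.05,.016;Q=H+X*(x*np.cos(a)+z*np.sin(a))+Z*(-x*np.sin(a)+z*np.cos(a));print(n,a,proj(d[n],[Q])[0])
    m=cv2.inRange(cv2.cvtColor(d[n]["pixels"],cv2.COLOR_RGB2HSV),(55,100,60),(80,255,255))
    k,l,s,ce=cv2.connectedComponentsWithStats(m)
    for i in range(1,k):
        if s[i,4]>20:print(s[i],ce[i])
f=d["scene"];m=orange(f);k,l,s,ce=cv2.connectedComponentsWithStats(m)
for i in range(1,k):
    if s[i,4]>60:print("or",plane(f,[ce[i]],.007)[0])
```

```text
16.0833 [ 0.48272607 -0.04164284  0.18098368] [-179.99443795   -6.4631173   108.42650148] [-3.75759607  2.13756445  4.5987034 ] 0.25243197896640945 25.001251101493835
scene 0.15 [299.63694279 183.89415349]
scene 0.65 [301.88387852 177.22928102]
scene 0.72 [302.27270115 176.40589743]
scene 0.785 [302.64467501 175.67800837]
scene 0.85 [303.02537366 174.98877509]
scene 0.92 [303.44306923 174.29322463]
[142 184  11   9  44] [147.29545455 189.        ]
top 0.15 [292.78336879 206.70094363]
top 0.65 [299.04379443 204.1732152 ]
top 0.72 [300.12458915 203.77693925]
top 0.785 [301.15879689 203.40518334]
top 0.85 [302.21751848 203.0315894 ]
top 0.92 [303.37934953 202.62924886]
[438 156  18  15  38] [444.89473684 163.39473684]
wrist 0.15 [254.46650265 274.71355728]
wrist 0.65 [254.43962017 307.30071582]
wrist 0.72 [254.43238815 312.57419851]
wrist 0.785 [254.42498852 317.52873281]
wrist 0.85 [254.41697448 322.50406264]
wrist 0.92 [254.40771484 327.84553995]
[244 311  22   5 110] [254.5 313. ]
or [0.96738763 0.22955307 0.007     ]
or [0.43553241 0.30616419 0.007     ]
```

```bash
python3 -c "
from cell import manip
print(manip.sign_off())"
```

```text
the job is handed in; nothing more can be done
None
```

I handed the job in at about 16 s with the gripper holding the lid by its tab at about 45° (from the tool pose; cameras couldn't confirm it). The key lies back where it started, clear of the box, and I never went near the glass, teaspoon or lemon; the hand-in returned no verdict.

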